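Find the socket for the shaker's drive nut

TASK

Turn the sieve shaker's rotary isolator fully off. Then try the three sockets on the drive shaft's hex nut (the nut beside the isolator, on the round plate, not the spares at the back) until you find the one that slides fully home over it; stand those that do not fit back upright on the bench, and leave the other things on the bench alone. Finish while still gripping the fitting socket, seated upright on the nut: do not let go of it.

Things in the scene. Friction and masses are not known exactly. Their poses are not given: they have to be found in the camera images.
- machine: low white drive unit of a sieve shaker, fixed, 210 x 260 mm, top face at 60 mm. Origin: centre of its underside; -x side roughly faces the robot. On top, near the robot: the drive shaft's nut on a round dark plate (x -40, y -60 mm) and the rotary isolator (x -40, y +75 mm); on the far half two spare nuts of other sizes, fixed on a grey strip (x +55, y -75 and +20 mm).
- nut_seat (a point): point on the drive unit's top face, 60 mm above the bench, on the axis of the drive shaft's nut: where the centre of a socket's mouth comes when fully home. Axes as the drive unit's. The nut does not turn: 14 mm high, chamfered top, a corner on +x (flats face +y and -y). It is 19, 24 or 30 mm across flats: this differs from run to run.
- nut_top (a point): centre of the top of the drive nut, 14 mm above nut_seat (a 10 mm stud end stands 3 mm higher). A fixed collar 7 mm high surrounds it, with room (1.5 mm all round) for the matching sleeve only. Too small a socket stays on the nut, mouth 11 to 14 mm too high; too large a one stays on the collar, 7 mm too high; the match (bore 2 mm over the nut) slides home without force.
- isolator (a joint): rotary isolator handle, angle in rad: 0 = off (end stop; paddle along the drive unit's x), 1.5 = on (end stop; paddle along its y); grows counter-clockwise seen from above, so it is switched off by turning it clockwise. Stays where it is left; turning takes about 0.08 N m
- isolator_grip (a point): on the axis of the isolator's black paddle, 98 mm above the bench, to grip it; turns with the paddle. The paddle is 46 mm long along this point's x, 14 mm thick along its y, its top 14 mm above this point and its foot 22 mm below
- socket_a: steel socket standing mouth down; the three differ only in size. Round sleeve 39 mm across, 31 mm high, hexagon bore 26 mm across flats, 23 mm deep, small lead-in; 34 to 74 mm above the mouth a 25 x 25 mm square grip, faces square to its x and y. Origin: centre of the mouth, z up; a corner of the bore on +x (flats face +y and -y). 0.1 to 0.4 kg.
- socket_b: steel socket standing mouth down; the three differ only in size. Round sleeve 46 mm across, 31 mm high, hexagon bore 32 mm across flats, 23 mm deep, small lead-in; 34 to 74 mm above the mouth a 25 x 25 mm square grip, faces square to its x and y. Origin: centre of the mouth, z up; a corner of the bore on +x (flats face +y and -y). 0.1 to 0.4 kg.
- socket_c: steel socket standing mouth down; the three differ only in size. Round sleeve 32 mm across, 31 mm high, hexagon bore 21 mm across flats, 23 mm deep, small lead-in; 34 to 74 mm above the mouth a 25 x 25 mm square grip, faces square to its x and y. Origin: centre of the mouth, z up; a corner of the bore on +x (flats face +y and -y). 0.1 to 0.4 kg.
- dish_near: flat closed petri dish, 92 mm across, 15 mm high, with dark seeds, towards the robot's left; loose, not needed. Origin at its underside
- dish_far: flat closed petri dish, 92 mm across, 15 mm high, with dark seeds, farther from the robot; loose, not needed. Origin at its underside
- dropper: small black dropper bottle with a yellow cap, 32 mm across, 70 mm high, standing; loose, not needed. Origin at its underside
- tape: roll of packing tape lying flat, 90 mm across, 45 mm high; loose, not needed. Origin at its underside
- mouse: black computer mouse, about 75 x 60 mm, 34 mm high; loose, not needed. Origin at its underside
- scissors: scissors lying flat, 150 mm long, 9 mm high; loose, not needed. Origin at its underside

How it is judged (in metres and radians):
On the way, in this order (a step that is already met when the one before it is completed fails the run):
1. the isolator is turned off (value of joint isolator below 0.15 rad), for 0.2 s.
2. a socket is brought fully home over the drive shaft's nut (((horizontal distance between socket_a and nut_seat below 0.0035 m and z of socket_a in the frame of nut_seat between -0.003 and 0.0035 m and angle between socket_a's own z axis and vertical below 0.08 rad) or (horizontal distance between socket_b and nut_seat below 0.0035 m and z of socket_b in the frame of nut_seat between -0.003 and 0.0035 m and angle between socket_b's own z axis and vertical below 0.08 rad) or (horizontal distance between socket_c and nut_seat below 0.0035 m and z of socket_c in the frame of nut_seat between -0.003 and 0.0035 m and angle between socket_c's own z axis and vertical below 0.08 rad))), for 0.2 s.
At the end, for the whole second after the job is handed in: Isolator within 0.15 rad of off; one socket home on the drive nut (mouth within 3.5 mm of the seat, vertically and sideways; tilt under 0.08 rad), gripped with over 4 N; the other two stand upright (0.1 rad) on the bench, at rest, not touched by the fingers (value of joint isolator below 0.15 rad and ((horizontal distance between socket_a and nut_seat below 0.0035 m and z of socket_a in the frame of nut_seat between -0.003 and 0.0035 m and angle between socket_a's own z axis and vertical below 0.08 rad and contact force between the fingers and socket_a above 4 N and linear speed of each of socket_a, socket_b, socket_c below 0.02 m/s and height (world z) of socket_b between -0.003 and 0.005 m and angle between each of socket_b, socket_c's own z axis and vertical below 0.1 rad and contact force between the fingers and socket_b below 0.5 N and height (world z) of socket_c between -0.003 and 0.005 m and contact force between the fingers and socket_c below 0.5 N) or (horizontal distance between socket_b and nut_seat below 0.0035 m and z of socket_b in the frame of nut_seat between -0.003 and 0.0035 m and angle between socket_b's own z axis and vertical below 0.08 rad and contact force between the fingers and socket_b above 4 N and linear speed of each of socket_b, socket_a, socket_c below 0.02 m/s and height (world z) of socket_a between -0.003 and 0.005 m and angle between each of socket_a, socket_c's own z axis and vertical below 0.1 rad and contact force between the fingers and socket_a below 0.5 N and height (world z) of socket_c between -0.003 and 0.005 m and contact force between the fingers and socket_c below 0.5 N) or (horizontal distance between socket_c and nut_seat below 0.0035 m and z of socket_c in the frame of nut_seat between -0.003 and 0.0035 m and angle between socket_c's own z axis and vertical below 0.08 rad and contact force between the fingers and socket_c above 4 N and linear speed of each of socket_c, socket_a, socket_b below 0.02 m/s and height (world z) of socket_a between -0.003 and 0.005 m and angle between each of socket_a, socket_b's own z axis and vertical below 0.1 rad and contact force between the fingers and socket_a below 0.5 N and height (world z) of socket_b between -0.003 and 0.005 m and contact force between the fingers and socket_b below 0.5 N))); the arm keeps its last pose, push and grip.
It fails at once if a socket is put to the drive shaft's nut while the isolator is not off (value of joint isolator above 0.3 rad and ((horizontal distance between socket_a and nut_seat below 0.02 m and z of socket_a in the frame of nut_seat below 0.02 m) or (horizontal distance between socket_b and nut_seat below 0.02 m and z of socket_b in the frame of nut_seat below 0.02 m) or (horizontal distance between socket_c and nut_seat below 0.02 m and z of socket_c in the frame of nut_seat below 0.02 m))).
It fails at once if something else on the bench is moved by more than 30 mm (distance of any of dish_near, dish_far, dropper, tape, mouse, scissors from where it was at the start of the episode above 0.03 m).
It also fails if it takes over 72 s, if anything falls off the work surface, if the arm or the gripper's body presses on something with over 40 N, if the wrist force passes 120 N, or if a joint passes its speed limit or range.

ROBOT

A 6-joint arm with a two-finger parallel gripper is mounted at the origin on the work surface. World frame = base frame: x ahead of the robot, y to its left, z up, the work surface at z = 0. Lengths are in m, angles in degrees, forces in N, time in s.
With the tool pointing down it reaches from about 0.3 to 0.85 m from the base axis. Payload 4.2 kg.
Tool frame: the origin (TCP) lies midway between the tips of the shut fingers; the grasp point (between the pads) lies 19 mm behind it (grasp_offset is the z of the grasp point in the tool frame, in m); z points along the fingers, y is the line along which they close (so a half turn about z gives the same grasp; the last joint's range is limited). The gripper opens to 91 mm and grips with 3 to 60 N. Pads are 32 mm wide; open, the fingers measure 118 mm over their backs; the gripper's body (76 mm by 178 mm) begins 60 mm behind the grasp point.
Start: joints at [74.828, 18.312, 89.639, -0, 72.044, -1.146], TCP at [0.139, 0.558, 0.214] pointing down, gripper open.
Joint ranges: [-177.97, 177.97], [-48.28, 115.42], [12.27, 149.76], [-77.06, 257.06], [2.81, 150.46], [-146.56, 146.56]. Speed limits (degrees/s): [147.25, 147.25, 180, 180, 180, 180].

INTERFACE

Orientations are given as [roll, pitch, yaw] about the fixed x, y, z axes, in that order (R = Rz(yaw) Ry(pitch) Rx(roll)).
In Python, from plant import state, snapshot, calibration, finish_job, grasp_offset gives the robot as it stands. The module is installed in compiled form; this text tells all that it offers.
- The arm moves only by the tool servo_tool, never from a script. Its argument "plan" is a list of rows, each an object of numbers: "dx", "dy", "dz": the shift along the tool's x, y, z in mm; "twist": the turn about the tool's z in rad. A call has 1 to 12 rows; each row is the pose to reach, as a shift and turn from the pose commanded when the call began, along the tool's axes at that moment; what a row does not reach only later rows make up. A row lasts 1/12 s, in which the tool goes at most 41.7 mm and 7.16 degrees, less where a joint would pass 70% of its speed; a pose out of reach is approached as far as the arm can. A call with a gripper value outside its range is refused whole. "claw" is the opening in per cent of the stroke, from 0 (shut) to 100 (fully open), set as the call begins (left out, the last holds). The fingers move at their own pace and stop on an object; the grip force is fixed at half the most. Time passes only in rows, so rows that repeat a pose let the fingers close. It gives the time, the measured TCP pose, the force, the opening and the grip force at its end, in the units of the state.
- state(): the state, without advancing time (a new reading comes with each control period).
- snapshot(name): name is "scene" or "top" or "wrist"; returns (picture, depth): 400x640x3 uint8, blue, green, red; 400x640 float32, m along the optical axis (not along the pixel's ray), 0 where there is no reading.
- calibration(name): a dict with "fx", "fy", "cx", "cy" (pixels), "k1" (the pictures are not rectified: a ray, as slopes to the right and down, at radius r is drawn at 1 + k1 r^2 times it, then the intrinsics apply), "R" (3x3) and "t" (3): a world point X has camera coordinates R X + t; the wrist camera has in their place "tool_from_camera" (4x4, takes a point from camera to tool coordinates, whose origin is the TCP and whose axes are the flange's). Camera axes: x right, y down, z forward; pixel columns grow to the right and rows downward; lengths in m; the calibration is good to about 2 mm. A picture is of the moment at which its call begins: read the wrist's pose just before it. calibration takes no time and is no camera call.
- finish_job(): hands the job in; it is judged then, once.
The state is a dict: "time_s": time; "q": joint angles; "joint_vel": joint speeds; "joint_torque": joint torques, N m; "eef_pos": TCP position; "eef_rot": TCP orientation; "contact_force": force on the tool from outside, world axes, zero at the start; "torque": the same for the moment, N m; "gripper_width": finger opening in m; "grasp_force": force on a finger pad.
Only numpy, scipy, OpenCV 4.12 (cv2) and the standard library are available. Lean on these libraries where they do the work, as an engineer would, in place of code of your own. Each camera call takes 0.05 s, during which the arm holds its last target. There are 200 camera calls.

## Working session

There is one attempt and no reset: what is moved stays moved. The work goes in short steps, Python scripts to look and compute and a tool call to move; the robot and the scene stay as the last step left them, time stands still between calls to the robot, and variables do not carry over. Pictures are saved under pics/ and viewed, at most 10 in all, crops included, and the job is handed in when it is done.

Besides the shell and the picture viewer there is one more tool, called after "Request:" as name(argument=value, ...) on one line, values as JSON. servo_tool: Moves the arm, as the interface text tells. Its arguments: {"type":"object","properties":{"plan":{"type":"array"},"claw":{"type":"number"}},"required":["plan"]}

```bash
mkdir -p pics; cat > h.py <<'E'
import numpy as np,cv2
from scipy.spatial.transform import Rotation as Ro
from plant import state,snapshot,calibration,finish_job,grasp_offset
def cloud(name):
    s=state(); im,d=snapshot(name); c=calibration(name)
    v,u=np.mgrid[0:400,0:640]
    K=np.array([[c['fx'],0,c['cx']],[0,c['fy'],c['cy']],[0,0,1.]])
    p=np.stack([u,v],-1).reshape(-1,1,2).astype(np.float64)
    n=cv2.undistortPoints(p,K,np.array([c['k1'],0,0,0,0.])).reshape(400,640,2)
    P=np.dstack([n*d[...,None],d]).reshape(-1,3)
    if 'R' in c: W=(P-np.array(c['t']).ravel())@np.array(c['R'])
    else:
        T=np.array(c['tool_from_camera']); Q=P@T[:3,:3].T+T[:3,3]
        W=Q@Ro.from_euler('xyz',s['eef_rot'],degrees=True).as_matrix().T+np.array(s['eef_pos'])
    W=W.reshape(400,640,3); W[d==0]=np.nan
    return im,d,W
E
python3 - <<'E'
from h import *
print(state(),grasp_offset)
for n in('scene','top'):
    im,d,W=cloud(n); cv2.imwrite(f'pics/{n}0.png',im); np.save(f'{n}0.npy',W)
    print(n,np.nanmin(W,(0,1)),np.nanmax(W,(0,1)))
E
```

```text
{'time_s': 0.0, 'q': array([ 7.48288354e+01,  1.83524539e+01,  8.97046097e+01,  1.45532737e-04,
        7.20433636e+01, -1.14535626e+00]), 'joint_vel': array([ 0.01602117, -0.06297817,  0.02996381,  0.03894834,  0.08872586,
        0.03268046]), 'joint_torque': array([ 1.96137495e-03, -4.12451613e+01, -2.31972134e+01,  7.28893513e-02,
        4.58850770e-02, -1.23212476e-04]), 'eef_pos': array([0.13922187, 0.55738872, 0.2131243 ]), 'eef_rot': array([-1.79899596e+02, -2.14576634e-03,  1.65974145e+02]), 'contact_force': array([-0.03573287, -0.18960774, -0.3220347 ]), 'torque': array([ 0.0551164 , -0.06067014,  0.0003044 ]), 'grasp_force': 0.0, 'gripper_width': 0.09116146695954165} -0.0188
scene [-1.7978379  -0.78724874 -0.76790539] [1.64690591 1.96154105 0.4643946 ]
top [-0.37813611 -1.93699278 -0.77080525] [1.6683451  1.75987593 0.58588473]
```

View pics/top0.png

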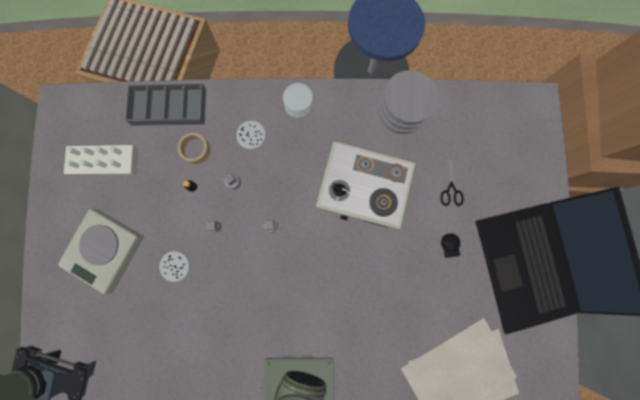

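View pics/scene0.png

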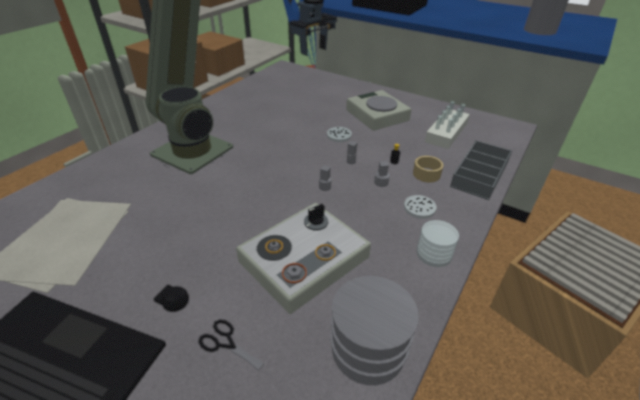

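The top view shows sockets at about (213,226), (270,226) and (232,182), the isolator at (340,189), the drive nut at (384,202), spares at (367,164) and (396,172), and the dropper at (190,185). The scene view agrees with this.

```bash
python3 - <<'E'
from h import *
W=np.load('top0.npy'); 
def roi(u0,v0,r,z0,z1):
    w=W[v0-r:v0+r+1,u0-r:u0+r+1].reshape(-1,3); return w[(w[:,2]>z0)&(w[:,2]<z1)]
print('bench z',np.nanmedian(W[300:330,150:250,2]))
for n,(u,v) in dict(s1=(213,226),s2=(270,226),s3=(232,182)).items():
    a=roi(u,v,11,.06,.085); b=roi(u,v,11,.02,.05); 
    print(n,len(a),a.mean(0),np.ptp(a,0),'sleeve',len(b),b.mean(0) if len(b) else 0,np.ptp(b,0) if len(b) else 0)
w=W[130:240,305:425].reshape(-1,3); m=w[(w[:,2]>.05)&(w[:,2]<.068)]
r=cv2.minAreaRect((m[:,:2]*1000).astype(np.float32)); print('machine',r,np.median(m[:,2]))
w=roi(340,189,14,.085,.13); print('iso',len(w),w.mean(0),np.ptp(w,0),cv2.minAreaRect((w[:,:2]*1000).astype(np.float32)))
w=roi(384,202,14,.070,.085); print('nut',len(w),w.mean(0),np.ptp(w,0))
for n,(u,v) in dict(drop=(190,185),tape=(193,148),dishn=(174,266),dishf=(251,134),mouse=(451,245)).items(): print(n,W[v,u])
E
```

```text
bench z -0.0007530822367961055
s1 74 [0.49461543 0.24976746 0.07240784] [0.02349177 0.02114299 0.01603183] sleeve 42 [0.49016398 0.24340715 0.03500915] [0.02970769 0.02421244 0.02790509]
s2 80 [0.49522527 0.08066991 0.07298889] [0.02611994 0.0250706  0.0181655 ] sleeve 50 [0.49250753 0.07343646 0.03229715] [0.03606503 0.03236269 0.02475373]
s3 82 [0.63167198 0.20067265 0.07226838] [0.03044298 0.03206676 0.01921508] sleeve 110 [0.62674952 0.19527001 0.03226738] [0.04629795 0.0454031  0.02810885]
machine ((656.2505493164062, -217.2869415283203), (258.87530517578125, 296.0766906738281), 74.69734954833984) 0.0601702047264917
iso 96 [ 0.59496069 -0.12300112  0.10865924] [0.02732918 0.04259257 0.03086064] ((596.05859375, -123.70050048828125), (44.54000473022461, 14.03801441192627), 66.76338958740234)
nut 38 [ 0.56044012 -0.25048978  0.07375003] [0.02052415 0.04100206 0.00926936]
drop [0.61553635 0.32167127 0.04983106]
tape [ 0.74234088  0.33311676 -0.00095372]
dishn [0.3745937  0.3738466  0.01454269]
dishf [0.78196667 0.14725082 0.01428822]
mouse [ 0.43249373 -0.46134884  0.03101623]
```

```bash
cat >> h.py <<'E'
def go(x,y,z,yaw=None):
    s=state(); R=Ro.from_euler('xyz',s['eef_rot'],degrees=True).as_matrix()
    p=R.T@(np.array([x,y,z])-s['eef_pos'])*1000
    tw=0 if yaw is None else -np.radians((yaw-s['eef_rot'][2]+180)%360-180)
    n=np.linalg.norm(p)
    print('dx dy dz %.1f %.1f %.1f twist %.4f rows>=%.1f q6 %.0f'%(*p,tw,max(n/41.7,abs(np.degrees(tw))/7.16),s['q'][5]),'yaw',round(s['eef_rot'][2],2))
E
python3 - <<'E'
from h import *
c=calibration('wrist'); print(c)
go(.595,-.123,.26,70)
E
```

```text
{'fx': 327.3024137574123, 'fy': 327.3024137574123, 'cx': 320.2192562761374, 'cy': 192.66090155146065, 'k1': -0.053970974971089436, 'tool_from_camera': array([[-5.53965512e-05, -9.65233454e-01, -2.61389318e-01,
         7.47551151e-02],
       [ 9.99999925e-01,  4.70113769e-05, -3.85530295e-04,
         1.24708774e-03],
       [ 3.84415010e-04, -2.61389320e-01,  9.65233379e-01,
        -1.71258290e-01],
       [ 0.00000000e+00,  0.00000000e+00,  0.00000000e+00,
         1.00000000e+00]])}
dx dy dz -607.1 -549.7 -45.9 twist 1.6751 rows>=19.7 q6 -1 yaw 165.97
```

Request:
servo_tool(plan=[{"dx": -607, "dy": -550, "dz": -46, "twist": 1.675}, {"dx": -607, "dy": -550, "dz": -46, "twist": 1.675}, {"dx": -607, "dy": -550, "dz": -46, "twist": 1.675}, {"dx": -607, "dy": -550, "dz": -46, "twist": 1.675}, {"dx": -607, "dy": -550, "dz": -46, "twist": 1.675}, {"dx": -607, "dy": -550, "dz": -46, "twist": 1.675}, {"dx": -607, "dy": -550, "dz": -46, "twist": 1.675}, {"dx": -607, "dy": -550, "dz": -46, "twist": 1.675}, {"dx": -607, "dy": -550, "dz": -46, "twist": 1.675}, {"dx": -607, "dy": -550, "dz": -46, "twist": 1.675}, {"dx": -607, "dy": -550, "dz": -46, "twist": 1.675}, {"dx": -607, "dy": -550, "dz": -46, "twist": 1.675}])

```text
time_s: 1.1
eef_pos: [0.4175, 0.141, 0.242]
eef_rot: [-180.0, -0.0, 79.7]
contact_force: [0.9, 0.7, -0.8]
gripper_width: 0.0912
grasp_force: 0.0
```

```bash
python3 -c "
from h import *
go(.595,-.123,.26,70)"
```

```text
dx dy dz -227.9 222.0 -18.1 twist 0.1688 rows>=7.6 q6 27 yaw 79.67
```

Request:
servo_tool(plan=[{"dx": -220, "dy": 215, "dz": -17, "twist": 0.16}, {"dx": -220, "dy": 215, "dz": -17, "twist": 0.16}, {"dx": -220, "dy": 215, "dz": -17, "twist": 0.16}, {"dx": -220, "dy": 215, "dz": -17, "twist": 0.16}, {"dx": -220, "dy": 215, "dz": -17, "twist": 0.16}, {"dx": -220, "dy": 215, "dz": -17, "twist": 0.16}, {"dx": -220, "dy": 215, "dz": -17, "twist": 0.16}, {"dx": -220, "dy": 215, "dz": -17, "twist": 0.16}, {"dx": -220, "dy": 215, "dz": -17, "twist": 0.16}, {"dx": -220, "dy": 215, "dz": -17, "twist": 0.16}, {"dx": -220, "dy": 215, "dz": -17, "twist": 0.16}, {"dx": -220, "dy": 215, "dz": -17, "twist": 0.16}])

```text
time_s: 2.1
eef_pos: [0.5899, -0.1096, 0.259]
eef_rot: [-180.0, -0.0, 70.9]
contact_force: [-0.3, 0.8, 0.4]
gripper_width: 0.0911
grasp_force: 0.0
```

```bash
python3 - <<'E'
from h import *
im,d,W=cloud('wrist'); cv2.imwrite('pics/w1.png',im); np.save('w1.npy',W)
z=W[...,2]; X=W[...,:2]
near=lambda c,r: np.linalg.norm(X-np.array(c),axis=-1)<r
m=W[near((.595,-.123),.045)&(z>.095)&(z<.125)]
print('iso',len(m),m.mean(0),cv2.minAreaRect((m[:,:2]*1000).astype(np.float32)),m[:,2].max())
m=W[near((.56,-.25),.03)&(z>.0715)&(z<.0757)]
print('nut',len(m),m.mean(0),cv2.minEnclosingCircle((m[:,:2]*1000).astype(np.float32)),cv2.minAreaRect((m[:,:2]*1000).astype(np.float32)))
m=W[near((.56,-.25),.03)&(z>.0635)&(z<.0700)]
print('collar',len(m),cv2.minEnclosingCircle((m[:,:2]*1000).astype(np.float32)))
m=W[near((.656,-.217),.2)&(z>.057)&(z<.063)]; print('top',m.mean(0),np.median(m[:,2]),cv2.minAreaRect((m[:,:2]*1000).astype(np.float32)))
E
```

```text
iso 640 [ 0.59654577 -0.11841286  0.11139101] ((596.19921875, -120.1337661743164), (45.25162124633789, 14.097043991088867), 66.68424987792969) 0.11483185979567301
nut 29 [ 0.55867288 -0.25725402  0.07422123] ((558.523681640625, -256.3450622558594), 7.547365665435791) ((558.4109497070312, -256.6094970703125), (5.919248580932617, 15.059136390686035), 66.90310668945312)
collar 139 ((552.1158447265625, -262.89593505859375), 23.791982650756836)
top [ 0.61889302 -0.17001804  0.06089275] 0.06095414721723426 ((681.5923461914062, -221.00149536132812), (258.4997253417969, 346.8045959472656), 74.84002685546875)
```

View pics/w1.png

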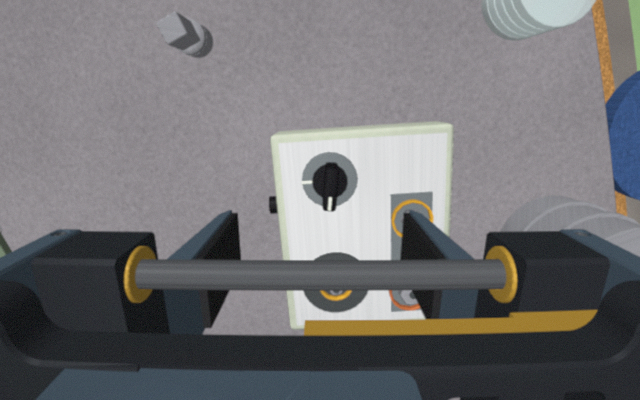

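The wrist view shows the paddle at (330,182), with the drive nut hidden behind the gripper bar. I'll grip the paddle now.

```bash
python3 -c "
from h import *
go(.5962,-.120,.082,67)"
```

```text
dx dy dz -7.8 9.3 177.2 twist 0.0689 rows>=4.3 q6 7 yaw 70.95
```

Request:
servo_tool(plan=[{"dx": -8, "dy": 9, "dz": 60, "twist": 0.069}, {"dx": -8, "dy": 9, "dz": 100, "twist": 0.069}, {"dx": -8, "dy": 9, "dz": 140, "twist": 0.069}, {"dx": -8, "dy": 9, "dz": 165, "twist": 0.069}, {"dx": -8, "dy": 9, "dz": 177, "twist": 0.069}, {"dx": -8, "dy": 9, "dz": 177, "twist": 0.069}, {"dx": -8, "dy": 9, "dz": 177, "twist": 0.069}])

```text
time_s: 2.73
eef_pos: [0.5965, -0.1205, 0.0822]
eef_rot: [-180.0, -0.0, 67.0]
contact_force: [0.3, -0.2, 1.0]
gripper_width: 0.0909
grasp_force: 0.0
```

Request:
servo_tool(claw=0, plan=[{"dx": 0}, {"dx": 0}, {"dx": 0}, {"dx": 0}, {"dx": 0}, {"dx": 0}, {"dx": 0}, {"dx": 0}])

```text
invalid input
```

Request:
servo_tool(claw=5, plan=[{"dx": 0, "dy": 0, "dz": 0, "twist": 0}, {"dx": 0, "dy": 0, "dz": 0, "twist": 0}, {"dx": 0, "dy": 0, "dz": 0, "twist": 0}, {"dx": 0, "dy": 0, "dz": 0, "twist": 0}, {"dx": 0, "dy": 0, "dz": 0, "twist": 0}, {"dx": 0, "dy": 0, "dz": 0, "twist": 0}, {"dx": 0, "dy": 0, "dz": 0, "twist": 0}, {"dx": 0, "dy": 0, "dz": 0, "twist": 0}])

```text
time_s: 3.4
eef_pos: [0.5966, -0.1214, 0.082]
eef_rot: [180.0, -0.0, 66.9]
contact_force: [-0.5, 0.5, -0.7]
gripper_width: 0.0408
grasp_force: 0.0
```

Request:
servo_tool(plan=[{"dx": 0, "dy": 0, "dz": 0, "twist": 0}, {"dx": 0, "dy": 0, "dz": 0, "twist": 0}, {"dx": 0, "dy": 0, "dz": 0, "twist": 0}, {"dx": 0, "dy": 0, "dz": 0, "twist": 0}, {"dx": 0, "dy": 0, "dz": 0, "twist": 0}, {"dx": 0, "dy": 0, "dz": 0, "twist": 0}])

```text
time_s: 3.9
eef_pos: [0.5967, -0.1214, 0.0819]
eef_rot: [180.0, -0.0, 66.9]
contact_force: [-0.3, -0.4, -0.6]
gripper_width: 0.0142
grasp_force: 30.0
```

Request:
servo_tool(plan=[{"dx": 0, "dy": 0, "dz": 0, "twist": 0.12}, {"dx": 0, "dy": 0, "dz": 0, "twist": 0.24}, {"dx": 0, "dy": 0, "dz": 0, "twist": 0.36}, {"dx": 0, "dy": 0, "dz": 0, "twist": 0.48}, {"dx": 0, "dy": 0, "dz": 0, "twist": 0.6}, {"dx": 0, "dy": 0, "dz": 0, "twist": 0.72}, {"dx": 0, "dy": 0, "dz": 0, "twist": 0.84}, {"dx": 0, "dy": 0, "dz": 0, "twist": 0.96}, {"dx": 0, "dy": 0, "dz": 0, "twist": 1.08}, {"dx": 0, "dy": 0, "dz": 0, "twist": 1.2}, {"dx": 0, "dy": 0, "dz": 0, "twist": 1.32}, {"dx": 0, "dy": 0, "dz": 0, "twist": 1.42}])

```text
time_s: 4.9
eef_pos: [0.5971, -0.1223, 0.0819]
eef_rot: [179.9, -0.1, -14.7]
contact_force: [0.6, -2.6, -0.9]
gripper_width: 0.0139
grasp_force: 30.0
```

Request:
servo_tool(plan=[{"dx": 0, "dy": 0, "dz": 0, "twist": 0.02}, {"dx": 0, "dy": 0, "dz": 0, "twist": 0.02}, {"dx": 0, "dy": 0, "dz": 0, "twist": 0.02}])

```text
time_s: 5.15
eef_pos: [0.5971, -0.1222, 0.0819]
eef_rot: [179.9, -0.1, -15.4]
contact_force: [1.7, -4.3, -2.3]
gripper_width: 0.014
grasp_force: 30.0
```

```bash
python3 -c "
from h import *
s=state();print(s['eef_pos'],s['eef_rot'],s['torque'],s['contact_force'],s['q'])"
```

```text
[ 0.59706432 -0.12224241  0.08192656] [ 1.79927949e+02 -8.31583608e-02 -1.54339036e+01] [-0.89090313 -0.20987074  0.44245347] [ 1.69318606 -4.27741145 -2.28980375] [-1.26100875e+01  2.74348935e+01  9.55150343e+01 -9.07214471e-02
  5.69705972e+01  9.28732651e+01]
```

Request:
servo_tool(claw=75, plan=[{"dx": 0, "dy": 0, "dz": 0, "twist": 0}, {"dx": 0, "dy": 0, "dz": 0, "twist": 0}, {"dx": 0, "dy": 0, "dz": 0, "twist": 0}, {"dx": 0, "dy": 0, "dz": -30, "twist": 0}, {"dx": 0, "dy": 0, "dz": -68, "twist": 0}, {"dx": -30, "dy": 30, "dz": -68, "twist": 0}, {"dx": -50, "dy": 65, "dz": -68, "twist": 0}, {"dx": -75, "dy": 100, "dz": -68, "twist": 0}, {"dx": -75, "dy": 135, "dz": -68, "twist": 0}, {"dx": -75, "dy": 135, "dz": -68, "twist": 0}, {"dx": -75, "dy": 135, "dz": -68, "twist": 0}, {"dx": -75, "dy": 135, "dz": -68, "twist": 0}])

```text
time_s: 6.15
eef_pos: [0.4883, -0.2307, 0.15]
eef_rot: [-179.9, -0.0, -15.6]
contact_force: [-0.1, 0.5, 0.3]
gripper_width: 0.0686
grasp_force: 0.0
```

```bash
python3 - <<'E'
from h import *
im,d,W=cloud('wrist'); np.save('w2.npy',W); print(state()['eef_pos'])
z=W[...,2]; X=W[...,:2]; N=np.array((.5613,-.2518))
near=lambda c,r: np.linalg.norm(X-np.array(c),axis=-1)<r
i=np.nanargmin(np.linalg.norm(X-N,axis=-1)); v,u=divmod(i,640); print('px',u,v)
v0=max(v-75,0);u0=u-100
cv2.imwrite('pics/w2.png',cv2.resize(im[v0:v0+150,u0:u0+200],(800,600),interpolation=cv2.INTER_CUBIC)); print(u0,v0)
f=lambda m:(m[:,:2]*1000).astype(np.float32)
m=W[near(N,.03)&(z>.0720)&(z<.0762)]; print('nut',len(m),m.mean(0),cv2.minAreaRect(f(m)),cv2.minEnclosingCircle(f(m)))
m=W[near(N,.03)&(z>.0764)&(z<.08)]; print('stud',len(m),m.mean(0) if len(m) else 0)
for r in range(0,40,2):
    k=near(N,(r+2)/1e3)&~near(N,r/1e3); print(r,np.round(np.nanpercentile(z[k],[10,50,90])*1000,1),end=' ')
m=W[near((.596,-.122),.05)&(z>.1)&(z<.12)]; print('\niso',len(m),m.mean(0),cv2.minAreaRect(f(m)) if len(m) else 0)
E
```

```text
[ 0.48852239 -0.23032158  0.14994747]
px 323 99
223 24
nut 416 [ 0.56006567 -0.25121768  0.0739703 ] ((560.1942138671875, -251.30169677734375), (18.47258186340332, 20.002544403076172), 74.9356918334961) ((560.135986328125, -251.33677673339844), 10.448958396911621)
stud 129 [ 0.56009509 -0.2512599   0.07755656]
0 [76.7 77.9 78.5] 2 [74.8 77.4 78.2] 4 [74.  75.3 77.7] 6 [72.9 74.3 75.2] 8 [62.4 73.1 74.7] 10 [61.1 62.1 72.1] 12 [60.9 61.9 62.8] 14 [61.  61.9 62.8] 16 [61.3 62.5 67.4] 18 [62.3 67.1 68.2] 20 [61.4 66.4 68.1] 22 [61.  61.9 62.8] 24 [61.  61.9 62.7] 26 [61.  61.9 62.8] 28 [61.  61.8 62.7] 30 [61.1 61.9 62.8] 32 [60.9 61.8 62.8] 34 [61.  61.9 62.8] 36 [61.  61.9 62.8] 38 [60.9 61.9 62.9] 
iso 2111 [ 0.59526285 -0.12367551  0.11010108] ((595.5206298828125, -121.36550903320312), (14.9302978515625, 45.95890808105469), 74.75440216064453)
```

View pics/w2.png

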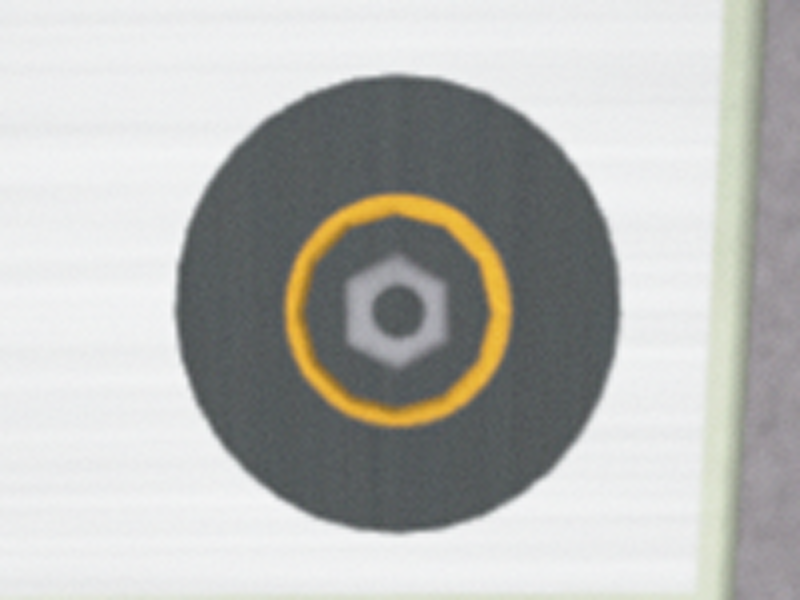

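The crop shows the drive nut at its centre, about 100 px across flats at 4x. That is about 19 mm, and the collar bore of about 36 mm agrees, so socket_c (21 mm bore) should match. Its 32 mm sleeve points to the socket near (0.494, 0.249). I'll view it from the same relative pose.

```bash
python3 -c "
from h import *
go(.474,.177,.15,74.4)"
```

```text
dx dy dz -123.3 -388.5 0.3 twist -1.5702 rows>=12.6 q6 79 yaw -15.56
```

Request:
servo_tool(plan=[{"dx": -123, "dy": -388, "dz": 0, "twist": -1.57}, {"dx": -123, "dy": -388, "dz": 0, "twist": -1.57}, {"dx": -123, "dy": -388, "dz": 0, "twist": -1.57}, {"dx": -123, "dy": -388, "dz": 0, "twist": -1.57}, {"dx": -123, "dy": -388, "dz": 0, "twist": -1.57}, {"dx": -123, "dy": -388, "dz": 0, "twist": -1.57}, {"dx": -123, "dy": -388, "dz": 0, "twist": -1.57}, {"dx": -123, "dy": -388, "dz": 0, "twist": -1.57}, {"dx": -123, "dy": -388, "dz": 0, "twist": -1.57}, {"dx": -123, "dy": -388, "dz": 0, "twist": -1.57}, {"dx": -123, "dy": -388, "dz": 0, "twist": -1.57}, {"dx": -123, "dy": -388, "dz": 0, "twist": -1.57}])

```text
time_s: 7.2
eef_pos: [0.4731, 0.1793, 0.1498]
eef_rot: [-180.0, -0.0, 71.1]
contact_force: [-0.8, 0.4, 0.2]
gripper_width: 0.0685
grasp_force: 0.0
```

Request:
servo_tool(plan=[{"dx": 0, "dy": 0, "dz": 0, "twist": -0.07}, {"dx": 0, "dy": 0, "dz": 0, "twist": -0.07}, {"dx": 0, "dy": 0, "dz": 0, "twist": -0.07}])

```text
time_s: 7.45
eef_pos: [0.4735, 0.1768, 0.1499]
eef_rot: [-180.0, -0.0, 74.4]
contact_force: [0.6, -0.7, 0.3]
gripper_width: 0.0687
grasp_force: 0.0
```

```bash
python3 - <<'E'
from h import *
im,d,W=cloud('wrist'); print(state()['eef_pos'],state()['eef_rot'])
z=W[...,2]; X=W[...,:2]; f=lambda m:(m[:,:2]*1000).astype(np.float32)
near=lambda c,r: np.linalg.norm(X-np.array(c),axis=-1)<r
N=(.494,.249)
m=W[near(N,.04)&(z>.0715)&(z<.08)]; print('top',len(m),m.mean(0),cv2.minAreaRect(f(m)))
m=W[near(N,.06)&(z>.028)&(z<.036)]; print('sleeve',len(m),m.mean(0),cv2.minEnclosingCircle(f(m)))
cv2.imwrite('pics/w3.png',im)
E
```

```text
[0.4736233  0.17641287 0.1498869 ] [-1.79981260e+02 -8.91753589e-03  7.43346964e+01]
top 1171 [0.49408215 0.25382692 0.0743442 ] ((494.01800537109375, 253.73800659179688), (25.1527042388916, 24.641338348388672), 1.3953484296798706)
sleeve 56 [0.49290854 0.2473404  0.0326401 ] ((493.944580078125, 253.35391235351562), 15.838714599609375)
```

View pics/w3.png

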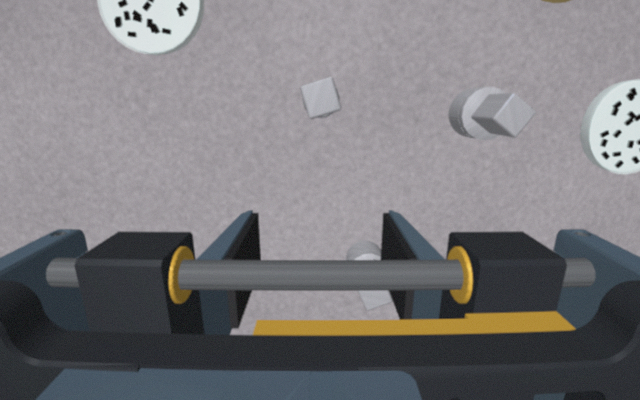

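Viewing from directly above, the socket is at (321,98) with a 32 mm sleeve, so it is socket_c. Its square grip is at 1.4°. I'll squeeze it once across each axis, which centres it in the grip.

```bash
python3 -c "
from h import *
go(.4946,.2546,.12,1.4)"
```

```text
dx dy dz 80.9 -0.9 29.9 twist 1.2730 rows>=10.2 q6 35 yaw 74.33
```

Request:
servo_tool(claw=60, plan=[{"dx": 20, "dy": -0.9, "dz": 0, "twist": 0.12}, {"dx": 40, "dy": -0.9, "dz": 0, "twist": 0.24}, {"dx": 60, "dy": -0.9, "dz": 0, "twist": 0.36}, {"dx": 81, "dy": -0.9, "dz": 0, "twist": 0.48}, {"dx": 81, "dy": -0.9, "dz": 0, "twist": 0.6}, {"dx": 81, "dy": -0.9, "dz": 0, "twist": 0.72}, {"dx": 81, "dy": -0.9, "dz": 0, "twist": 0.84}, {"dx": 81, "dy": -0.9, "dz": 10, "twist": 0.96}, {"dx": 81, "dy": -0.9, "dz": 20, "twist": 1.08}, {"dx": 81, "dy": -0.9, "dz": 30, "twist": 1.2}, {"dx": 81, "dy": -0.9, "dz": 45, "twist": 1.273}, {"dx": 81, "dy": -0.9, "dz": 45, "twist": 1.273}])

```text
time_s: 8.5
eef_pos: [0.4931, 0.253, 0.1025]
eef_rot: [179.9, 0.3, 1.3]
contact_force: [-0.5, -0.5, -0.3]
gripper_width: 0.0543
grasp_force: 0.0
```

```bash
python3 -c "
from h import *
go(.4946,.2546,.038,1.4)"
```

```text
dx dy dz 1.9 -1.7 64.5 twist -0.0021 rows>=1.5 q6 115 yaw 1.28
```

Request:
servo_tool(plan=[{"dx": 0, "dy": 0, "dz": 30, "twist": 0}, {"dx": 0, "dy": 0, "dz": 55, "twist": 0}, {"dx": 0, "dy": 0, "dz": 67, "twist": 0}, {"dx": 0, "dy": 0, "dz": 67, "twist": 0}, {"dx": 0, "dy": 0, "dz": 67, "twist": 0}])

```text
time_s: 8.92
eef_pos: [0.495, 0.2539, 0.0382]
eef_rot: [180.0, 0.0, 1.5]
contact_force: [0.6, 0.1, 0.6]
gripper_width: 0.055
grasp_force: 0.0
```

Request:
servo_tool(claw=10, plan=[{"dx": 0, "dy": 0, "dz": 0, "twist": 0}, {"dx": 0, "dy": 0, "dz": 0, "twist": 0}, {"dx": 0, "dy": 0, "dz": 0, "twist": 0}, {"dx": 0, "dy": 0, "dz": 0, "twist": 0}, {"dx": 0, "dy": 0, "dz": 0, "twist": 0}, {"dx": 0, "dy": 0, "dz": 0, "twist": 0}, {"dx": 0, "dy": 0, "dz": 0, "twist": 0}, {"dx": 0, "dy": 0, "dz": 0, "twist": 0}])

```text
time_s: 9.58
eef_pos: [0.4952, 0.2538, 0.0387]
eef_rot: [-180.0, -0.1, 1.4]
contact_force: [0.4, -1.0, 5.4]
gripper_width: 0.0246
grasp_force: 30.0
```

Request:
servo_tool(claw=60, plan=[{"dx": 0, "dy": 0, "dz": 0, "twist": 0}, {"dx": 0, "dy": 0, "dz": 0, "twist": 0}, {"dx": 0, "dy": 0, "dz": 0, "twist": 0}, {"dx": 0, "dy": 0, "dz": 0, "twist": 0}, {"dx": 0, "dy": 0, "dz": 0, "twist": -0.12}, {"dx": 0, "dy": 0, "dz": 0, "twist": -0.24}, {"dx": 0, "dy": 0, "dz": 0, "twist": -0.36}, {"dx": 0, "dy": 0, "dz": 0, "twist": -0.48}, {"dx": 0, "dy": 0, "dz": 0, "twist": -0.6}, {"dx": 0, "dy": 0, "dz": 0, "twist": -0.72}, {"dx": 0, "dy": 0, "dz": 0, "twist": -0.84}, {"dx": 0, "dy": 0, "dz": 0, "twist": -0.96}])

```text
time_s: 10.58
eef_pos: [0.4947, 0.2538, 0.0378]
eef_rot: [-180.0, 0.0, 56.8]
contact_force: [0.6, -0.6, -0.5]
gripper_width: 0.0547
grasp_force: 0.0
```

Request:
servo_tool(plan=[{"dx": 0, "dy": 0, "dz": 0, "twist": -0.12}, {"dx": 0, "dy": 0, "dz": 0, "twist": -0.24}, {"dx": 0, "dy": 0, "dz": 0, "twist": -0.36}, {"dx": 0, "dy": 0, "dz": 0, "twist": -0.48}, {"dx": 0, "dy": 0, "dz": 0, "twist": -0.6}, {"dx": 0, "dy": 0, "dz": 0, "twist": -0.611}, {"dx": 0, "dy": 0, "dz": 0, "twist": -0.611}, {"dx": 0, "dy": 0, "dz": 0, "twist": -0.611}])

```text
time_s: 11.25
eef_pos: [0.4948, 0.2538, 0.0379]
eef_rot: [-180.0, -0.0, 91.3]
contact_force: [0.9, -0.3, -0.9]
gripper_width: 0.0544
grasp_force: 0.0
```

Request:
servo_tool(claw=10, plan=[{"dx": 0, "dy": 0, "dz": 0, "twist": 0}, {"dx": 0, "dy": 0, "dz": 0, "twist": 0}, {"dx": 0, "dy": 0, "dz": 0, "twist": 0}, {"dx": 0, "dy": 0, "dz": 0, "twist": 0}, {"dx": 0, "dy": 0, "dz": 0, "twist": 0}, {"dx": 0, "dy": 0, "dz": 0, "twist": 0}, {"dx": 0, "dy": 0, "dz": 0, "twist": 0}, {"dx": 0, "dy": 0, "dz": 0, "twist": 0}])

```text
time_s: 11.92
eef_pos: [0.4949, 0.2538, 0.038]
eef_rot: [-180.0, -0.0, 91.4]
contact_force: [1.3, 0.4, -0.4]
gripper_width: 0.0248
grasp_force: 30.0
```

```bash
python3 -c "
from h import *
print(state()['eef_pos'],state()['grasp_force'])
go(.5611,-.2521,.16,74.8)"
```

```text
[0.49485757 0.25376993 0.03798256] 29.997655749320984
dx dy dz -507.3 53.7 -122.1 twist 0.2901 rows>=12.6 q6 25 yaw 91.42
```

Request:
servo_tool(plan=[{"dx": 0, "dy": 0, "dz": -40, "twist": 0}, {"dx": 0, "dy": 0, "dz": -80, "twist": 0}, {"dx": 0, "dy": 0, "dz": -122, "twist": 0}, {"dx": -40, "dy": 4, "dz": -122, "twist": 0.03}, {"dx": -80, "dy": 8, "dz": -122, "twist": 0.06}, {"dx": -120, "dy": 13, "dz": -122, "twist": 0.09}, {"dx": -160, "dy": 17, "dz": -122, "twist": 0.12}, {"dx": -200, "dy": 21, "dz": -122, "twist": 0.15}, {"dx": -240, "dy": 25, "dz": -122, "twist": 0.18}, {"dx": -280, "dy": 30, "dz": -122, "twist": 0.21}, {"dx": -320, "dy": 34, "dz": -122, "twist": 0.25}, {"dx": -360, "dy": 38, "dz": -122, "twist": 0.29}])

```text
time_s: 12.92
eef_pos: [0.5414, -0.1071, 0.1597]
eef_rot: [-180.0, -0.0, 74.7]
contact_force: [0.5, 0.5, -2.5]
gripper_width: 0.0249
grasp_force: 30.0
```

Request:
servo_tool(plan=[{"dx": -38, "dy": 15, "dz": 0, "twist": 0}, {"dx": -75, "dy": 30, "dz": 0, "twist": 0}, {"dx": -112, "dy": 43, "dz": 0, "twist": 0}, {"dx": -136, "dy": 53, "dz": 0, "twist": 0}, {"dx": -136, "dy": 53, "dz": 0, "twist": 0}, {"dx": -136, "dy": 53, "dz": 0, "twist": 0}])

```text
time_s: 13.42
eef_pos: [0.5569, -0.2514, 0.1591]
eef_rot: [-179.9, -0.0, 74.7]
contact_force: [-0.0, 0.4, -3.2]
gripper_width: 0.0251
grasp_force: 30.0
```

```bash
python3 -c "
from h import *
s=state();print(s['eef_pos'],s['grasp_force'],s['contact_force'])
go(.5611,-.2521,.118,74.8)"
```

```text
[ 0.55685953 -0.25144667  0.15910716] 29.997191727161407 [-0.02927151  0.37663985 -3.15613443]
dx dy dz 0.5 4.3 41.1 twist -0.0025 rows>=1.0 q6 -10 yaw 74.66
```

Request:
servo_tool(plan=[{"dx": 0.5, "dy": 4.3, "dz": 20, "twist": -0.002}, {"dx": 0.5, "dy": 4.3, "dz": 43, "twist": -0.002}, {"dx": 0.5, "dy": 4.3, "dz": 43, "twist": -0.002}, {"dx": 0.5, "dy": 4.3, "dz": 43, "twist": -0.002}])

```text
time_s: 13.75
eef_pos: [0.5606, -0.2492, 0.1159]
eef_rot: [-179.8, -0.1, 75.0]
contact_force: [1.0, 0.4, -1.1]
gripper_width: 0.0247
grasp_force: 30.0
```

Request:
servo_tool(plan=[{"dx": 0, "dy": 0, "dz": 2, "twist": 0}, {"dx": 0, "dy": 0, "dz": 4, "twist": 0}, {"dx": 0, "dy": 0, "dz": 6, "twist": 0}, {"dx": 0, "dy": 0, "dz": 7, "twist": 0}, {"dx": 0, "dy": 0, "dz": 7, "twist": 0}, {"dx": 0, "dy": 0, "dz": 7, "twist": 0}])

```text
time_s: 14.25
eef_pos: [0.5617, -0.251, 0.1102]
eef_rot: [180.0, -0.0, 74.9]
contact_force: [-0.3, 0.2, -0.7]
gripper_width: 0.0252
grasp_force: 30.0
```

```bash
python3 -c "
from h import *
s=state();print(s['eef_pos'],s['eef_rot'],s['grasp_force'],s['contact_force'],s['torque'])"
```

```text
[ 0.5617361  -0.25097433  0.11021647] [ 1.79976998e+02 -2.16963245e-03  7.49304649e+01] 29.99717116355896 [-0.28257263  0.17572083 -0.7240781 ] [-0.10867616  0.05989301 -0.06706894]
```

Request:
servo_tool(plan=[{"dx": 0, "dy": 0, "dz": 1, "twist": 0}, {"dx": 0, "dy": 0, "dz": 2, "twist": 0}, {"dx": 0, "dy": 0, "dz": 3, "twist": 0}, {"dx": 0, "dy": 0, "dz": 3, "twist": 0}, {"dx": 0, "dy": 0, "dz": 3, "twist": 0}])

```text
time_s: 14.67
eef_pos: [0.5616, -0.2516, 0.1077]
eef_rot: [180.0, 0.1, 74.9]
contact_force: [-1.4, -2.9, 5.1]
gripper_width: 0.0252
grasp_force: 30.0
```

```bash
python3 -c "
from h import *
s=state();print(s['eef_pos'],s['eef_rot'],s['grasp_force'],s['contact_force'],s['torque'])
go(.5611,-.2521,.118,74.8)"
```

```text
[ 0.56159551 -0.25163498  0.10768452] [1.79961286e+02 6.81008631e-02 7.49444233e+01] 29.999290108680725 [-1.40769716 -2.93325414  5.11660858] [-0.57288619  0.69309431 -0.06458173]
dx dy dz -0.6 -0.4 -10.3 twist 0.0025 rows>=0.2 q6 -10 yaw 74.94
```

Request:
servo_tool(plan=[{"dx": -0.6, "dy": -0.3, "dz": 0, "twist": 0}, {"dx": -1.2, "dy": -0.5, "dz": 0, "twist": 0}, {"dx": -1.2, "dy": -0.5, "dz": 1, "twist": 0}, {"dx": -1.2, "dy": -0.5, "dz": 2, "twist": 0}, {"dx": -1.2, "dy": -0.5, "dz": 2, "twist": 0}])

```text
time_s: 15.08
eef_pos: [0.5609, -0.2522, 0.1046]
eef_rot: [180.0, 0.0, 74.9]
contact_force: [-0.6, -1.8, 2.3]
gripper_width: 0.0247
grasp_force: 30.0
```

```bash
python3 -c "
from h import *
s=state();print(s['eef_pos'],s['eef_rot'],s['grasp_force'],s['contact_force'],s['torque'])"
```

```text
[ 0.56091801 -0.25223705  0.10456853] [1.79994087e+02 1.93479015e-02 7.49385272e+01] 29.998067915439606 [-0.60563289 -1.80493621  2.30006928] [-0.65236219  0.23104474 -0.02335126]
```

Request:
servo_tool(plan=[{"dx": -0.5, "dy": -0.3, "dz": 1, "twist": 0}, {"dx": -0.5, "dy": -0.3, "dz": 2, "twist": 0}, {"dx": -0.5, "dy": -0.3, "dz": 3, "twist": 0}, {"dx": -0.5, "dy": -0.3, "dz": 4, "twist": 0}, {"dx": -0.5, "dy": -0.3, "dz": 4, "twist": 0}])

```text
time_s: 15.5
eef_pos: [0.5609, -0.2524, 0.1018]
eef_rot: [179.9, -0.0, 74.9]
contact_force: [-1.7, -0.5, 6.4]
gripper_width: 0.0249
grasp_force: 30.0
```

```bash
python3 -c "
from h import *
s=state();print(s['eef_pos'],s['eef_rot'],s['grasp_force'],s['contact_force'],s['torque'])"
```

```text
[ 0.56086061 -0.25236597  0.10176894] [ 1.79927327e+02 -1.28738455e-02  7.49273165e+01] 29.999713003635406 [-1.67286388 -0.48724063  6.41047319] [-0.31601666  0.37196527 -0.00880363]
```

Request:
servo_tool(plan=[{"dx": 0, "dy": -0.5, "dz": 0, "twist": 0}, {"dx": 0, "dy": -0.5, "dz": 1, "twist": 0}, {"dx": 0, "dy": -0.5, "dz": 2, "twist": 0}, {"dx": 0, "dy": -0.5, "dz": 3, "twist": 0}, {"dx": 0, "dy": -0.5, "dz": 3, "twist": 0}, {"dx": 0, "dy": -0.5, "dz": 3, "twist": 0}])

```text
time_s: 16.0
eef_pos: [0.5608, -0.2524, 0.0997]
eef_rot: [179.8, -0.0, 74.9]
contact_force: [-1.6, -1.0, 10.4]
gripper_width: 0.0249
grasp_force: 30.0
```

```bash
python3 -c "
from h import *
s=state();print(s['eef_pos'],s['eef_rot'],s['grasp_force'],s['contact_force'],s['torque'])"
```

```text
[ 0.56082757 -0.25235503  0.09968609] [ 1.79844962e+02 -7.34625606e-03  7.49246723e+01] 30.001223981380463 [-1.55883015 -0.97793527 10.44099185] [-0.20107765  0.51653785 -0.00930382]
```

Request:
servo_tool(plan=[{"dx": 0, "dy": 0, "dz": 1, "twist": 0}, {"dx": 0, "dy": 0, "dz": 2, "twist": 0}, {"dx": 0, "dy": 0, "dz": 2, "twist": 0}, {"dx": 0, "dy": 0, "dz": 2, "twist": 0}])

```text
time_s: 16.33
eef_pos: [0.5608, -0.2524, 0.0982]
eef_rot: [179.8, -0.0, 74.9]
contact_force: [-4.1, -0.7, 12.2]
gripper_width: 0.0248
grasp_force: 30.0
```

```bash
python3 - <<'E'
from h import *
s=state();print(s['eef_pos'],s['eef_rot'],s['grasp_force'],s['contact_force'],s['torque'])
for n in('wrist','scene','top'):
    im,d,W=cloud(n); z=W[...,2]
    k=(np.linalg.norm(W[...,:2]-np.array((.5609,-.2524)),axis=-1)<.018)&(z>.055)&(z<.16)
    v,u=np.nonzero(k); print(n,k.sum(),np.histogram(z[k]*1000,bins=range(60,160,3))[0],(u.min(),u.max(),v.min(),v.max()) if len(u) else '')
    cv2.imwrite(f'pics/h_{n}.png',im)
E
```

```text
[ 0.56084274 -0.25235533  0.09823907] [ 1.79830101e+02 -3.67073971e-03  7.49270510e+01] 30.00254988670349 [-4.05995301 -0.72319225 12.15681203] [-0.15585975  0.63721567  0.04508381]
wrist 3878 [ 73  62  57  62  57  59  65  74  79  65 110 172  47  77  76  93  87  98
  94 109 117 117 123 144 803 250  30  35  13  45  35 473  56] (np.int64(279), np.int64(361), np.int64(194), np.int64(319))
scene 187 [ 1 10 15  9 10 10  5 15  6  8 13  6  3  6  3  7  3  8  6  5  6  7  4  4
 12  4  0  0  0  0  0  0  0] (np.int64(264), np.int64(280), np.int64(224), np.int64(251))
top 0 [0 0 0 0 0 0 0 0 0 0 0 0 0 0 0 0 0 0 0 0 0 0 0 0 0 0 0 0 0 0 0 0 0]
```

```bash
python3 - <<'E'
from h import *
im,d,W=cloud('wrist'); z=W[...,2]*1000
k=(np.linalg.norm(W[...,:2]-np.array((.5609,-.2524)),axis=-1)<.018)
for a,b in((85,100),(128,140)):
    h=np.histogram(z[k],bins=np.arange(a,b,.5)); print(a,h[0])
m=W[k&(z>131)&(z<137)]; print(cv2.minAreaRect((m[:,:2]*1000).astype(np.float32)),np.polyfit(m[:,0],m[:,2],1),np.polyfit(m[:,1],m[:,2],1))
cv2.imwrite('pics/w5.png',cv2.resize(im[100:350,200:440],(768,600)))
E
```

```text
85 [12  9 13 12 12 10 11 11 12 13 12 12 14 19 23 32 34 28 36 40 22  8  1  4
  6 14  8 14 10]
128 [ 18  19  24  25  19  19  21  23  36  44  78 115 256 272 193  48  16   1
   2   9   9  11   8]
((559.8318481445312, -251.82867431640625), (28.291948318481445, 25.277952194213867), 75.01058959960938) [-0.01286105  0.14151553] [-0.02366001  0.12850109]
```

View pics/w5.png

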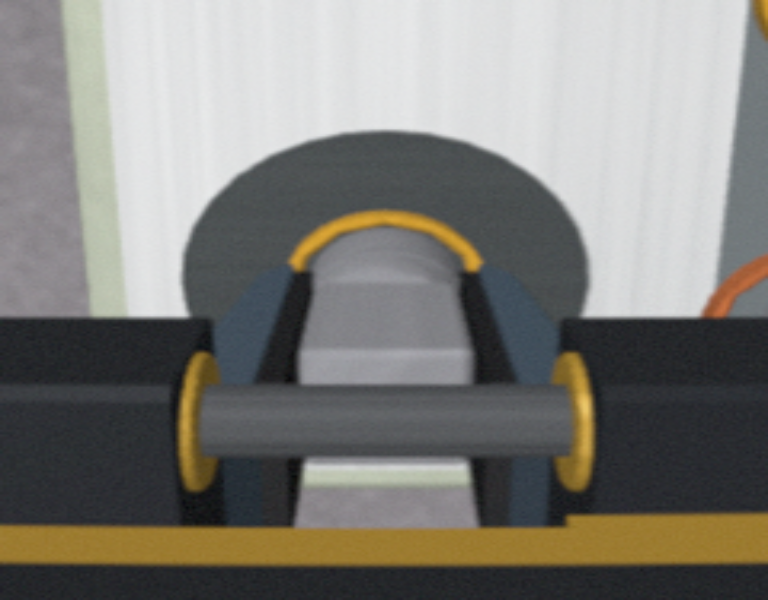

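The crop shows the sleeve sunk inside the yellow collar, with its top face at about 134.5 mm (134 when home). I'll confirm it has bottomed with a small extra push and relax the side load.

Request:
servo_tool(plan=[{"dx": 0, "dy": -0.5, "dz": 1, "twist": 0}, {"dx": 0, "dy": -0.8, "dz": 2, "twist": 0}, {"dx": 0, "dy": -0.8, "dz": 2, "twist": 0}, {"dx": 0, "dy": -0.8, "dz": 2, "twist": 0}])

```text
time_s: 16.87
eef_pos: [0.5608, -0.2524, 0.0979]
eef_rot: [179.7, 0.0, 74.9]
contact_force: [-3.2, -0.3, 20.2]
gripper_width: 0.0249
grasp_force: 30.0
```

```bash
python3 - <<'E'
from h import *
s=state();print(s['eef_pos'],s['eef_rot'],s['grasp_force'],s['contact_force'],s['torque'])
im,d,W=cloud('wrist'); z=W[...,2]*1000
k=(np.linalg.norm(W[...,:2]-np.array((.5609,-.2524)),axis=-1)<.018)
print(np.median(z[k&(z>131.5)&(z<137)]),np.median(z[k&(z>91)&(z<96)]))
E
```

```text
[ 0.56080122 -0.25238529  0.09794371] [1.79691475e+02 1.05131597e-02 7.49248619e+01] 30.008977353572845 [-3.23493452 -0.30649222 20.19681463] [0.02070154 0.93619499 0.02268749]
134.24401362398595 93.5843342662928
```

Request:
servo_tool(plan=[{"dx": 0, "dy": 0, "dz": -1, "twist": 0}, {"dx": 0, "dy": 0, "dz": -2, "twist": 0}, {"dx": 0, "dy": 0, "dz": -2, "twist": 0}, {"dx": 0, "dy": 0, "dz": -2, "twist": 0}, {"dx": 0, "dy": 0, "dz": -2, "twist": 0}])

```text
time_s: 17.33
eef_pos: [0.5608, -0.2524, 0.098]
eef_rot: [179.7, -0.0, 74.9]
contact_force: [-0.3, -0.7, 11.1]
gripper_width: 0.0249
grasp_force: 30.0
```

```bash
python3 - <<'E'
from h import *
s=state();print(s['eef_pos'],s['grasp_force'],s['contact_force'])
if abs(s['eef_pos'][2]-.098)<.0012 and s['grasp_force']>10: print(finish_job())
E
```

```text
[ 0.56077209 -0.25235895  0.09798133] 30.001340210437775 [-0.2851303  -0.71552125 11.07938454]
the job is handed in; nothing more can be done
None
```

The job is handed in at about 17 s: the isolator is off, and socket_c is home on the 19 mm drive nut and still gripped at 30 N. I tried only socket_c, since the wrist camera had measured the nut at 19 mm, so socket_a and socket_b were never touched; no verdict came back.

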